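# Put the corroded blade under the thickness gauge

### The arm

A 7-joint arm with a two-finger parallel gripper is mounted at the origin on the work surface. World frame = base frame: x ahead of the robot, y to its left, z up, the work surface at z = 0. Lengths are in mm, angles in rad, forces in N, time in s.
With the tool pointing down it reaches from about 400 to 875 mm from the base axis. Payload 4.4 kg.
Tool frame: the origin (TCP) lies between the finger pads; the fingertips stand 17 mm ahead of it and the grasp point (between the pads) lies 2 mm behind it; z points along the fingers, y is the line along which they close (so a half turn about z gives the same grasp; the last joint's range is limited). The gripper opens to 85 mm and grips with 20 to 120 N. Pads are 22 mm wide; open, the fingers measure 114 mm over their backs; the gripper's body (76 mm by 85 mm) begins 54 mm behind the grasp point. The pads swing forward as they close: fully open they stand 13 mm farther back than shut.
Start: joints at [-1.323, 0.628, 0.038, 1.517, -0.027, 0.996, -0.02], TCP at [200.616, 618.281, 248.313] pointing down, gripper open.
Joint ranges: [-3.06, 3.06], [-0.37, 2.12], [-1.25, 1.32], [0.18, 2.47], [-1.1, 4.24], [0.23, 1.98], [-2.94, 2.94]. Speed limits (rad/s): [2.57, 2.57, 3.14, 3.14, 3.14, 3.14, 3.14].

### API

Orientations are given as [roll, pitch, yaw] about the fixed x, y, z axes, in that order (R = Rz(yaw) Ry(pitch) Rx(roll)).
In Python, from cell import sensors, get_image, ctrl gives the robot as it stands.
- The arm moves only by the tool send_rows, never from a script. Its argument "series" is a list of rows, each a list of 3 entries, a list of its own where there are three numbers: the finger opening in mm, from 0 to 85.4, then the shift along the world's x, y, z in units of 60 mm (1.0 is 60 mm), then the turn, a rotation vector about the world's x, y, z in units of 5 degrees (1.0 is 5 degrees). A call has 1 to 8 rows; each row shifts and turns the commanded pose from where the row before left it; what a row does not reach is not made up. A row lasts 1/8 s, in which the tool goes at most 62.5 mm and 10.7 degrees, less where a joint would pass 70% of its speed; a pose out of reach is approached as far as the arm can. A call is refused whole if a number of a shift passes 1 or a number of a turn 1, either way. A call with a gripper value outside its range is refused whole. The fingers move at their own pace and stop on an object; the grip force is fixed at half the most. Time passes only in rows, so rows that do not move let the fingers close. It gives the time, the measured TCP pose, the force, the opening and the grip force at its end, in the units of the state.
- sensors.read_state(): the state, without advancing time (a new reading comes with each control period).
- get_image(name): name is "scene" or "top" or "wrist"; returns a dict with "img" (400x640x3 uint8, red, green, blue), "depth" (400x640 float32, mm along the optical axis (not along the pixel's ray), 0 where there is no reading), "vfov" (degrees; the focal length in pixels is half the picture's height over the tangent of half this angle, whatever the lens; pixels are square), "cx", "cy" (the principal point, pixels), "k1" (the pictures are not rectified: a ray, as slopes to the right and down, at radius r is drawn at 1 + k1 r^2 times it, then the intrinsics apply), "world_to_cam" (4x4, takes a point from world to camera coordinates). Camera axes: x right, y down, z forward; pixel columns grow to the right and rows downward; lengths in mm; the calibration is good to about 2 mm. A picture is of the moment at which its call begins.
- ctrl.finish_job(): hands the job in; it is judged then, once.
The state is a dict: "clock": time; "qpos": joint angles; "qd": joint speeds; "tau": joint torques, N m; "eef_pos": TCP position; "tool_rot": TCP orientation; "force": force on the tool from outside, world axes, zero at the start; "torque": the same for the moment, N m; "width": finger opening in mm; "gripper_force": force on a finger pad.
Only numpy, scipy, OpenCV 4.12 (cv2) and the standard library are available. Lean on these libraries where they do the work, as an engineer would, in place of code of your own. Each camera call takes 0.05 s, during which the arm holds its last target. There are 200 camera calls.

### The job

Get the long iron blade with the narrow tang ready for its thickness reading: raise the lever on the gauge's head all the way, lay the blade flat on the gauge's base with its broad part under the raised foot and let go of it, then lower the lever fully so that the foot rests on the broad part, well in from its edges. Leave the other two finds standing in their rack and do not knock over or shift the other things on the bench.

Things in the scene. Friction and masses are not known exactly. Their poses are not given: they have to be found in the camera images.
- gauge: Bench thickness gauge, fixed: grey base plate 30 mm high (x -65 to 135, y -70 to 70 mm), cream column behind (front face x = 90 mm), arm and head above the foot (56 mm wide, 88 to 168 mm high, round dial reaching x = -33 mm). Open below the head at front and sides. Origin on the bench straight below the foot's axis; x from the open front to the column, z up.
- lever (a joint): Lever on top of the head, pivoting about the gauge's y axis, rad. 0 = lowered, leaning 0.6 rad to the front (-x of the gauge); 1.2 = raised, leaning 0.6 rad to the back. It stays where it is left (about 3 N at its bar). Each rad lifts the foot by 30 mm.
- lever_bar (a point): Middle of the black cross bar at the lever's end: 18 mm in diameter, 28 mm long along the gauge's y, 80 mm from the pivot.
- lever_pivot (a point): The lever's pivot, 185 mm above the bench, straight above the foot's axis.
- foot: Round steel foot below the head, 20 mm in diameter, sprung (about 2 to 3 N on the blade). Origin at the centre of its flat underside.
- foot_face (a point): Centre of the foot's flat underside: 3 mm above the base plate when the lever is lowered on nothing, 39 mm when fully raised.
- blade: Longest find, brown iron, 180 mm long, 12 mm thick, 0.35 kg. Broad part (60 mm wide, x -10 to 90 mm), then tang (30 mm wide, x -90 to -10 mm); one long edge is straight. Starts standing on that edge in a rack slot. x along the length, y through the thickness (faces at -6, 6 mm), z across the width from the straight edge (z = 0). Origin on the straight edge, mid-length.
- broad_mid (a point): Centre of the blade's broad part (x = 40, z = 30 mm in the blade's axes), mid-thickness.
- tang_mid (a point): Centre of the blade's tang (x = -50, z = 15 mm in the blade's axes), mid-thickness.
- rack: Grey foam rack, fixed, 130 (x) x 190 (y) x 30 mm, with three slots along its x, 60 mm apart, open at the ends, 15 mm wide and 20 mm deep. Origin under its centre. The slots hold the blade, the strap and the stub in any order.
- strap: Another find: plain iron strap 130 x 12 mm, 50 mm high, standing on edge in the rack; leave it. Origin at the middle of its lower edge.
- stub: Another find: short iron stub 75 x 12 mm, 56 mm high, standing on edge in the rack; leave it. Origin at the middle of its lower edge.
- felt_pad: Grey felt pad fixed on the bench between rack and gauge, 190 (x) x 130 (y) x 4 mm: a clear place. Origin under its centre.
- jar: Lidded jar, 64 mm in diameter, 90 mm high, loose; leave it. Origin at its base.
- beaker: Beaker, 70 mm in diameter, 80 mm high, loose; leave it. Origin at its base.
- brush: Brush 170 mm long lying on the bench, loose; leave it. Origin on its underside, mid-length.
Not all that is in view belongs to the job. Leave any orange or purple look-alike of the blade alone.

How it is judged (in metres and radians):
On the way, in this order (a step that is already met when the one before it is completed fails the run):
1. the lever is raised all the way (within 0.2 rad of its raised stop) (value of joint lever above 1 rad), for 0.2 s.
2. the blade lies flat on the gauge's base, let go of, its broad part under the still raised foot (value of joint lever above 0.9 rad and angle between the y axis of blade and the z axis of gauge, either way round below 0.1 rad and contact force between blade and gauge above 0.5 N and contact force between blade and the fingers below 0.1 N and x of foot_face in the frame of blade between 0 and 0.08 m and z of foot_face in the frame of blade between 0.01 and 0.05 m), for 0.2 s.
At the end, for the whole second after the job is handed in: The lever is lowered to within 0.15 rad of its stop, the foot presses on the blade's broad part with its centre at least 10 mm in from every edge of that part, and the blade lies flat (within 0.1 rad) and still on the gauge's base (value of joint lever below 0.15 rad and contact force between foot and blade above 0.5 N and contact force between blade and gauge above 0.5 N and angle between the y axis of blade and the z axis of gauge, either way round below 0.1 rad and x of foot_face in the frame of blade between 0 and 0.08 m and z of foot_face in the frame of blade between 0.01 and 0.05 m and linear speed of blade below 0.02 m/s); the robot touches nothing.
It fails at once if the strap or the stub is shifted by more than 25 mm or tipped over (distance of any of strap, stub from where it was at the start of the episode above 0.025 m or angle between any of strap, stub's own z axis and vertical above 0.5 rad).
It fails at once if the jar, beaker or brush is shifted by more than 30 mm, or the jar or beaker knocked over (distance of any of jar, beaker, brush from where it was at the start of the episode above 0.03 m or angle between any of jar, beaker's own z axis and vertical above 0.5 rad).
It also fails if it takes over 72 s, if anything falls off the work surface, if the arm or the gripper's body presses on something with over 40 N, if the wrist force passes 120 N, or if a joint passes its speed limit or range.

## Working session

There is one attempt and no reset: what is moved stays moved. The work goes in short steps, Python scripts to look and compute and a tool call to move; the robot and the scene stay as the last step left them, time stands still between calls to the robot, and variables do not carry over. Pictures are saved under pics/ and viewed, at most 10 in all, crops included, and the job is handed in when it is done.

Besides the shell and the picture viewer there is one more tool, called after "Request:" as a command line: name --argument value ..., lists and objects as JSON in quotes. send_rows: Moves the arm, as the interface text tells. Its arguments: {"type":"object","properties":{"series":{"type":"array"}},"required":["series"]}

```bash
mkdir -p pics; cat > h.py <<'E'
import numpy as np, cv2
from cell import sensors, get_image, ctrl
def cam(n):
    d=get_image(n); d['f']=200/np.tan(np.radians(d['vfov'])/2); return d
def save(d,name): cv2.imwrite('pics/'+name,cv2.cvtColor(d['img'],cv2.COLOR_RGB2BGR))
def cloud(d):
    v,u=np.mgrid[0:400,0:640]; return pts(d,u,v,d['depth'])
def slopes(d,u,v):
    x=(np.asarray(u,float)-d['cx'])/d['f']; y=(np.asarray(v,float)-d['cy'])/d['f']
    a,b=x.copy(),y.copy()
    for _ in range(15):
        s=1+d['k1']*(a*a+b*b); a,b=x/s,y/s
    return a,b
def pts(d,u,v,z):
    a,b=slopes(d,u,v); M=np.linalg.inv(d['world_to_cam'])
    P=np.stack([a*z,b*z,z+0*a,np.ones_like(a)],-1); return (P@M.T)[...,:3]
def onplane(d,u,v,h):
    a,b=slopes(d,u,v); M=np.linalg.inv(d['world_to_cam'])
    D=np.stack([a,b,np.ones_like(a)],-1)@M[:3,:3].T; o=M[:3,3]
    return o+D*((h-o[2])/D[...,2])[...,None]
E
python3 - <<'E'
from h import *
for n in('top','scene'):
    d=cam(n); save(d,n+'0.png'); print(n,d['f'],d['k1'],np.linalg.inv(d['world_to_cam'])[:3].round(2).tolist(), (d['depth']>0).mean())
s=sensors.read_state(); print(s['eef_pos'],s['tool_rot'],s['width'],s['clock'])
E
```

```text
top 370.83829447905157 -0.005302730054671278 [[0.06, -0.98, 0.21, 358.5], [-1.0, -0.06, 0.01, -156.6], [0.0, -0.21, -0.98, 1189.28]] 0.99603125
scene 477.64084961325455 -0.09165730729188322 [[0.84, 0.39, -0.36, 1003.52], [0.54, -0.62, 0.58, -821.84], [0.0, -0.68, -0.73, 1053.13]] 0.9958671875
[200.40823267 617.76390196 247.48292258] [-3.13986634e+00 -4.16835125e-06  2.82785562e+00] 85.42471945685486 0.1
```

View pics/top0.png

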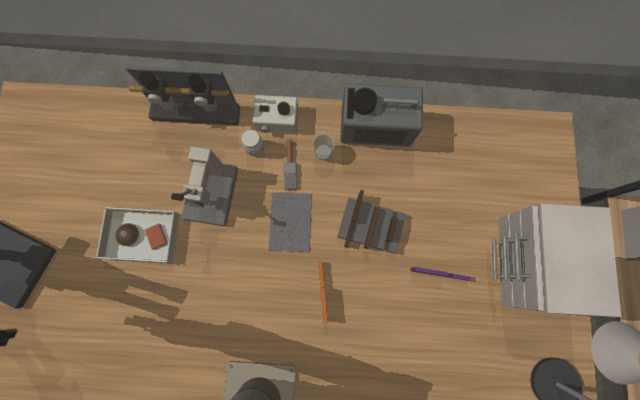

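View pics/scene0.png

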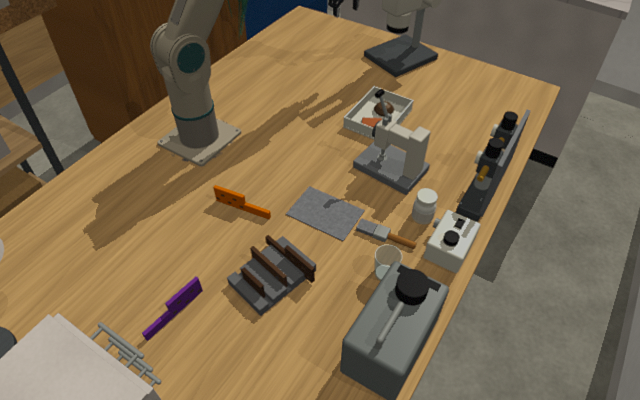

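```bash
python3 - <<'E'
from h import *
np.set_printoptions(suppress=True,precision=1)
d=cam('top'); s=cam('scene'); P=cloud(d); Q=cloud(s)
def rect(X,name):
    r=cv2.minAreaRect(X[:,:2].astype(np.float32)); print(name,len(X),np.round(r[0],1),np.round(r[1],1),round(r[2],1),'z',np.percentile(X[:,2],[5,50,95]))
    print(cv2.boxPoints(r).round(0).tolist())
def box(A,u0,u1,v0,v1): return A[v0:v1,u0:u1].reshape(-1,3)
G=box(P,165,245,140,230); g=G[(G[:,2]>25)&(G[:,2]<35)]; rect(g,'gauge plate top')
for lo,hi in((90,125),(125,172),(172,300)):
    k=G[(G[:,2]>lo)&(G[:,2]<hi)]
    if len(k)>3: rect(k,f'g{lo}')
GS=box(Q,340,440,80,195)
for lo,hi in((25,35),(172,300)):
    k=GS[(GS[:,2]>lo)&(GS[:,2]<hi)]
    if len(k)>3: rect(k,f'scene g{lo}')
R=box(P,330,415,185,260); rect(R[(R[:,2]>24)&(R[:,2]<34)],'rack')
for nm,A,b in(('top',P,(330,415,185,260)),('scene',Q,(220,325,228,315))):
    Z=A[...,2]; m=np.zeros(Z.shape,np.uint8); m[b[2]:b[3],b[0]:b[1]]=(Z[b[2]:b[3],b[0]:b[1]]>38)
    n,l,st,c=cv2.connectedComponentsWithStats(m)
    for i in range(1,n):
        if st[i,4]>8: rect(A[l==i],f'{nm} iron {c[i].round()}')
a=cv2.resize(d['img'][130:260,160:420],None,fx=3,fy=3,interpolation=cv2.INTER_CUBIC)
cv2.imwrite('pics/crop1.png',a[...,::-1])
b=cv2.resize(s['img'][220:320,215:335],None,fx=5,fy=5,interpolation=cv2.INTER_CUBIC)
cv2.imwrite('pics/crop2.png',b[...,::-1])
E
```

```text
gauge plate top 1549 [575.7 201.6] [154.6 279.4] 47.5 z [26.9 30.4 33.7]
[[420.0, 239.0], [627.0, 50.0], [731.0, 164.0], [525.0, 353.0]]
g90 135 [659.9 173.1] [ 48.6 254. ] 66.9 z [ 92.9 111.6 123.5]
[[534.0, 201.0], [767.0, 101.0], [786.0, 146.0], [553.0, 245.0]]
g125 874 [626.2 209.8] [ 57.8 160.7] 83.6 z [131.  164.1 170. ]
[[543.0, 190.0], [703.0, 172.0], [709.0, 230.0], [550.0, 247.0]]
g172 485 [622.6 209.9] [ 59.7 174. ] 85.4 z [176.2 186.3 265.8]
[[534.0, 187.0], [707.0, 173.0], [712.0, 233.0], [538.0, 247.0]]
scene g25 1749 [526.5 321.7] [253.3 511.1] 34.8 z [26.1 30.2 33.9]
[[277.0, 459.0], [568.0, 39.0], [776.0, 184.0], [485.0, 604.0]]
scene g172 433 [622.5 212.3] [ 62.5 174.9] 84.7 z [174.4 185.8 263.7]
[[533.0, 189.0], [707.0, 173.0], [713.0, 235.0], [538.0, 251.0]]
rack 1781 [ 535.7 -312.5] [190.3 169.9] 77.5 z [26.7 30.3 33.3]
[[432.0, -387.0], [598.0, -424.0], [639.0, -238.0], [473.0, -201.0]]
top iron [354. 216.] 223 [ 492.5 -231. ] [ 37.7 304.2] 68.1 z [38.9 67.7 73.1]
[[344.0, -192.0], [627.0, -305.0], [641.0, -270.0], [359.0, -157.0]]
top iron [371. 227.] 192 [ 458.2 -262.3] [ 57.7 284.8] 54.8 z [45.9 59.8 64.1]
[[325.0, -204.0], [558.0, -368.0], [591.0, -321.0], [359.0, -157.0]]
top iron [391. 229.] 130 [ 443.  -284.1] [ 48.4 302.1] 42.7 z [41.9 65.3 69.2]
[[323.0, -189.0], [528.0, -412.0], [563.0, -379.0], [359.0, -157.0]]
scene iron [295. 257.] 444 [ 771.  -491.9] [109.1 799.9] 42.9 z [39.  58.7 72.4]
[[459.0, -236.0], [1004.0, -822.0], [1083.0, -748.0], [539.0, -162.0]]
scene iron [268. 264.] 354 [ 525.4 -311. ] [ 13.5 129.6] 77.0 z [40.4 57.8 62.3]
[[461.0, -303.0], [587.0, -332.0], [590.0, -319.0], [464.0, -290.0]]
scene iron [252. 280.] 224 [ 757.2 -576.8] [ 42.3 693.6] 48.6 z [42.2 63.4 67.9]
[[483.0, -364.0], [1004.0, -822.0], [1031.0, -790.0], [511.0, -332.0]]
```

View pics/crop1.png

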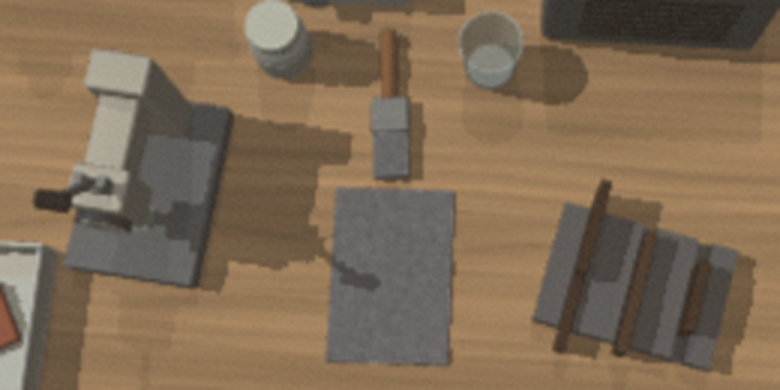

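View pics/crop2.png

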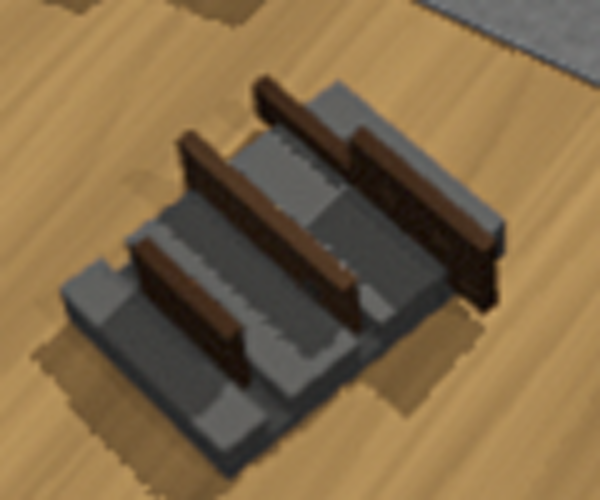

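Candidates: the three dark finds in the rack, at top-view pixels (354,216), (371,227) and (391,229), plus the orange look-alike at (323,290) and the purple one at (442,273). The blade is the find at (354,216): it is brown iron, it is the longest and overhangs the rack, and its stepped narrow tang points toward the robot. The scene crop confirms this, with the tang at upper left and the broad part at right. The gauge is at (205,190), and its lever is lowered with the bar at (178,196).

```bash
python3 - <<'E'
from h import *
np.set_printoptions(suppress=True,precision=1)
d=cam('top'); s=cam('scene'); P=cloud(d).reshape(-1,3); Q=cloud(s).reshape(-1,3)
A=np.vstack([P[d['depth'].ravel()>0],Q[s['depth'].ravel()>0]])
def sel(x0,x1,y0,y1,z0,z1): return A[(A[:,0]>x0)&(A[:,0]<x1)&(A[:,1]>y0)&(A[:,1]<y1)&(A[:,2]>z0)&(A[:,2]<z1)]
def rect(X,name):
    r=cv2.minAreaRect(X[:,:2].astype(np.float32)); print(name,len(X),np.round(r[0],1),np.round(r[1],1),round(r[2],1),cv2.boxPoints(r).round(0).tolist())
    q=X-X.mean(0); w=np.linalg.svd(q[:,:2],full_matrices=False)[2][0]; print('   mean',X.mean(0),'yaw',np.degrees(np.arctan(w[1]/w[0])))
rect(sel(500,780,90,300,26,34),'plate')
rect(sel(500,780,90,300,160,172),'arm')
rect(sel(450,780,90,300,225,290),'lever')
e=onplane(d,[237.3,225.7,182],[166,225.3,218.3],30.); print('edge',e, np.degrees(np.arctan2(*(e[0]-e[1])[[1,0]])))
rect(sel(400,700,-290,-200,34,80),'blade')
rect(sel(400,700,-290,-200,60,80),'broad'); rect(sel(400,700,-290,-200,34,46),'tang')
rect(sel(400,700,-350,-290,40,80),'strap'); rect(sel(400,700,-430,-350,40,80),'stub')
rect(sel(420,680,-420,-190,26,34),'rack')
for n,b in(('jar',(700,800,30,110)),('beak',(650,800,-180,-80))): 
    X=sel(*b,40,100); print(n,len(X),X.mean(0) if len(X) else '')
X=sel(0,1000,-600,900,150,700); print('tall',[ (c.tolist(),) for c in np.unique((X[:,:2]//100*100).astype(int),axis=0)])
X=sel(380,560,20,500,34,90); print('front',[c.tolist() for c in np.unique((X[:,:2]//50*50).astype(int),axis=0)])
E
```

```text
plate 2780 [641.9 206.1] [169.3 271.9] 75.9 [[489.0, 157.0], [753.0, 91.0], [794.0, 255.0], [531.0, 321.0]]
   mean [598.8 195.2  30.3] yaw -19.70319163921569
arm 946 [629.2 209.4] [ 57.6 159.8] 83.9 [[547.0, 189.0], [706.0, 172.0], [712.0, 230.0], [553.0, 247.0]]
   mean [618.1 206.7 166.3] yaw -6.15347481046913
lever 190 [545.4 219.6] [30.2 30.3] 28.0 [[525.0, 226.0], [539.0, 199.0], [566.0, 213.0], [552.0, 240.0]]
   mean [547.5 216.6 256.9] yaw 79.89165671598931
edge [[703.2 129.5  30. ]
 [506.9 145.6  30. ]
 [521.  286.3  30. ]] -4.6766947727357095
blade 796 [ 549.5 -256.3] [ 74. 181.] 78.8 [[453.0, -275.0], [631.0, -310.0], [645.0, -238.0], [468.0, -202.0]]
   mean [ 562.5 -259.    53.8] yaw -13.175653955024563
broad 343 [ 587.9 -263.6] [ 13.7 101. ] 77.3 [[537.0, -259.0], [636.0, -281.0], [639.0, -268.0], [540.0, -246.0]]
   mean [ 589.6 -264.2   69.1] yaw -12.747457838554663
tang 351 [ 549.5 -256.3] [ 74. 181.] 78.8 [[453.0, -275.0], [631.0, -310.0], [645.0, -238.0], [468.0, -202.0]]
   mean [ 527.  -251.2   39.2] yaw -14.363453083153823
strap 525 [ 524.8 -310.8] [ 14.1 131.6
[... 536 characters left out ...]
00],), ([0, 0],), ([0, 100],), ([100, 500],), ([200, 500],), ([200, 600],), ([200, 700],), ([300, 700],), ([300, 800],), ([400, 800],), ([500, 100],), ([500, 200],), ([600, 100],), ([600, 200],), ([700, 100],), ([700, 200],), ([800, -500],), ([800, -400],), ([800, -300],), ([800, 100],), ([800, 200],), ([800, 300],), ([800, 400],), ([900, -500],), ([900, -400],), ([900, -300],), ([900, 100],), ([900, 200],), ([900, 300],), ([900, 400],)]
front [[350, 300], [350, 350], [350, 400], [350, 450], [400, 300], [400, 400], [400, 450], [450, 300], [450, 400], [450, 450], [500, 100], [500, 150], [500, 200], [500, 250], [500, 300], [500, 350], [500, 400], [500, 450], [550, 150], [550, 200], [550, 250]]
```

Request:
send_rows --series '[[0,[0.55,-0.8,0.1],[0,0,0]],[0,[0.55,-0.8,0.1],[0,0,0]],[0,[0.55,-0.8,0.1],[0,0,0]],[0,[0.55,-0.8,0.1],[0,0,0]],[0,[0.55,-0.8,0.1],[0,0,0]],[0,[0.55,-0.8,0.1],[0,0,0]],[0,[0.55,-0.8,0.1],[0,0,0]],[0,[0,0,0],[0,0,0]]]'

```text
clock: 1.3
eef_pos: [435.1, 277.1, 291.0]
tool_rot: [-3.141, 0.003, 2.818]
force: [-0.4, 0.5, -0.1]
width: 0.1
gripper_force: 0.0
```

Request:
send_rows --series '[[0,[0.45,-0.5,-0.35],[0,0,0]],[0,[0.45,-0.5,-0.35],[0,0,0]],[0,[0,0,0],[0,0,0]],[0,[0.33,-0.03,0],[0,0,0]],[0,[0.33,-0.03,0],[0,0,0]],[0,[0.33,-0.03,0],[0,0,0]],[0,[0.33,-0.03,0],[0,0,0]],[0,[0.33,-0.03,0],[0,0,0]]]'

```text
clock: 2.3
eef_pos: [581.8, 216.1, 247.9]
tool_rot: [-3.141, -0.006, 2.831]
force: [-5.4, 0.6, -1.7]
width: -0.1
gripper_force: 2.1
```

Request:
send_rows --series '[[0,[0.15,0,0],[0,0,0]],[0,[0,0,0],[0,0,0]]]'

```text
clock: 2.55
eef_pos: [593.1, 214.9, 248.1]
tool_rot: [3.141, -0.001, 2.829]
force: [-1.9, 0.5, -0.5]
width: -0.1
gripper_force: 0.7
```

Request:
send_rows --series '[[0,[0.1,0,0],[0,0,0]],[0,[0.05,0,0],[0,0,0]],[0,[0,0,0],[0,0,0]]]'

```text
clock: 2.92
eef_pos: [595.2, 214.8, 247.9]
tool_rot: [-3.137, -0.014, 2.83]
force: [-17.4, 0.6, 8.7]
width: -0.2
gripper_force: 9.3
```

```bash
cat > lev.py <<'E'
from h import *
np.set_printoptions(suppress=True,precision=1)
import sys
d=cam('top'); s=cam('scene'); A=np.vstack([cloud(d)[d['depth']>0],cloud(s)[s['depth']>0]])
I=np.vstack([d['img'][d['depth']>0],s['img'][s['depth']>0]]).astype(int)
m=(A[:,0]>480)&(A[:,0]<700)&(A[:,1]>180)&(A[:,1]<240)&(A[:,2]>230)&(A[:,2]<285)&(I.sum(1)<150)
print(m.sum(),A[m].mean(0),A[m].min(0),A[m].max(0))
E
python3 lev.py
```

```text
182 [608.8 205.6 262.4] [577.8 180.9 233.3] [632.7 239.1 284.8]
```

Request:
send_rows --series '[[0,[-0.7,0,0.1],[0,0,0]],[40,[-0.2,-0.8,0.3],[0,0,1]],[40,[0.05,-0.95,0],[0,0,0]],[40,[0.05,-0.95,0],[0,0,0]],[40,[0.05,-0.95,-0.1],[0,0,0]],[40,[0.05,-0.95,-0.1],[0,0,0]],[40,[0.05,-0.95,-0.1],[0,0,0]],[40,[0.05,-0.95,-0.1],[0,0,0]]]'

```text
clock: 4.03
eef_pos: [567.5, -179.0, 249.2]
tool_rot: [-3.141, 0.004, 2.915]
force: [1.6, -0.8, 0.7]
width: 40.1
gripper_force: 0.0
```

Request:
send_rows --series '[[40,[0.05,-0.95,-0.4],[0,0,0]],[40,[0,0,0],[0,0,0]],[40,[0,0,0],[0,0,0]]]'

```text
clock: 4.4
eef_pos: [570.1, -233.4, 224.7]
tool_rot: [3.141, 0.001, 2.915]
force: [-0.1, 0.3, -0.4]
width: 40.0
gripper_force: 0.0
```

```bash
python3 lev.py; python3 - <<'E'
from h import *
d=cam('wrist'); save(d,'w1.png'); s=sensors.read_state(); print(s['eef_pos'],s['tool_rot'],s['width'],s['qpos'])
P=cloud(d)[d['depth']>0]; m=(P[:,2]>60)&(P[:,2]<76)&(P[:,1]>-300)&(P[:,1]<-220)&(P[:,0]>500)&(P[:,0]<670); X=P[m]
r=cv2.minAreaRect(X[:,:2].astype(np.float32)); print(r,X.mean(0),m.sum())
E
```

```text
69 [622.4 206.9 256.3] [614.9 195.1 245.1] [631.4 226.5 261.5]
[ 570.60963422 -231.82815429  225.15317185] [3.14090216e+00 1.68589168e-03 2.91795868e+00] 39.916393874052154 [ 0.28933621  0.60356825  0.08318642  1.64620538 -0.06176007  0.89278906
  1.7437319 ]
((566.9498901367188, -266.3314208984375), (138.60208129882812, 45.878379821777344), 9.002535820007324) [ 584.81771496 -262.1818368    70.02266994] 1197
```

Request:
send_rows --series '[[40,[-0.14,-0.43,-0.8],[0,0,0]],[40,[0,0,-0.8],[0,0,0]],[40,[0,0,-0.8],[0,0,0]],[40,[0,0,-0.4],[0,0,0]],[40,[0,0,0],[0,0,0]],[0,[0,0,0],[0,0,0]],[0,[0,0,0],[0,0,0]],[0,[0,0,0],[0,0,0]]]'

```text
clock: 5.55
eef_pos: [562.7, -259.4, 58.2]
tool_rot: [3.141, 0.003, 2.916]
force: [0.3, 1.6, 6.0]
width: 11.5
gripper_force: 59.4
```

Request:
send_rows --series '[[0,[0,0,0],[0,0,0]],[0,[0,0,0.3],[0,0,0]],[0,[0,0,0.7],[0,0,0]],[0,[0,0,0.8],[0,0,0]],[0,[0,0,0.8],[0,0,0]],[0,[0,0,0],[0,0,0]]]'

```text
clock: 6.3
eef_pos: [563.3, -261.1, 217.4]
tool_rot: [-3.14, 0.009, 2.914]
force: [0.2, 0.2, -3.6]
width: 10.9
gripper_force: 59.0
```

Request:
send_rows --series '[[0,[-0.07,0.64,0],[0,0,1]],[0,[-0.07,0.64,0],[0,0,0.4]],[0,[-0.07,0.64,0],[0.99,-0.1,0]],[0,[-0.07,0.64,0],[0.99,-0.1,0]],[0,[-0.07,0.64,0],[0.99,-0.1,0]],[0,[-0.07,0.64,0],[0.99,-0.1,0]],[0,[-0.07,0.64,0],[0.99,-0.1,0]],[0,[-0.07,0.64,0],[0.99,-0.1,0]]]'

```text
clock: 7.3
eef_pos: [526.5, 48.1, 211.6]
tool_rot: [2.619, -0.003, 3.037]
force: [-0.4, -0.1, -3.9]
width: 11.0
gripper_force: 59.3
```

Request:
send_rows --series '[[0,[0,0,0],[0.99,-0.1,0]],[0,[0,0,0],[0.99,-0.1,0]],[0,[0,0,0],[0.99,-0.1,0]],[0,[0,0,0],[0.99,-0.1,0]],[0,[0,0,0],[0.99,-0.1,0]],[0,[0,0,0],[0.99,-0.1,0]],[0,[0,0,0],[0.99,-0.1,0]],[0,[0,0,0],[0,0,0]]]'

```text
clock: 8.3
eef_pos: [527.1, 45.6, 209.5]
tool_rot: [2.015, -0.007, 3.036]
force: [-0.7, -0.0, -2.7]
width: 10.7
gripper_force: 59.6
```

```bash
python3 - <<'E'
from h import *
s=sensors.read_state(); print(s['eef_pos'],s['tool_rot'],s['width'],s['qpos'])
d=cam('scene'); save(d,'s2.png')
E
```

```text
[527.09040796  45.64797735 209.50081359] [ 2.01458961 -0.00729886  3.03579992] 10.746428642257458 [ 0.80771966  0.92699467 -0.61788074  1.91300583 -0.79672913  0.91133459
  2.44793708]
```

View pics/s2.png

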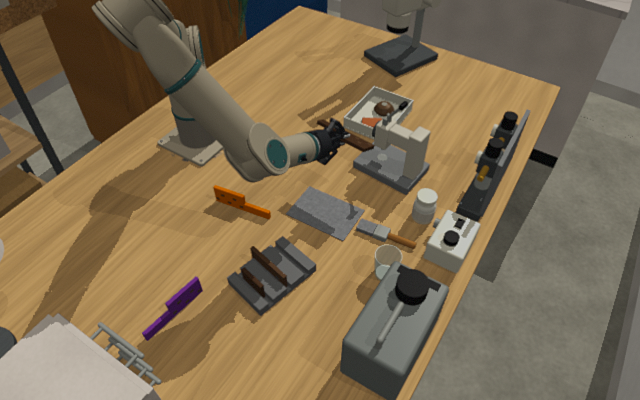

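Request:
send_rows --series '[[0,[0.03,0,-0.6],[0,0,0]],[0,[0.03,0,-0.6],[0,0,0]],[0,[0.03,0,-0.6],[0,0,0]],[0,[0,0,0],[0,0,0]]]'

```text
clock: 8.85
eef_pos: [532.4, 47.8, 102.7]
tool_rot: [2.014, -0.006, 3.04]
force: [-0.2, 0.0, -1.8]
width: 11.5
gripper_force: 59.7
```

```bash
cat > st.py <<'E'
from h import *
np.set_printoptions(suppress=True,precision=3)
s=sensors.read_state(); print(s['eef_pos'],s['tool_rot'],s['qpos'],s['clock'])
A=[];I=[]
for n in('top','scene'):
    d=cam(n); k=d['depth']>0; A.append(cloud(d)[k]); I.append(d['img'][k].astype(int))
A=np.vstack(A); I=np.vstack(I); g=(A[:,:2]-[578,212])@np.array([[.9945,.105],[-.105,.9945]]).T
g=(A[:,:2]-[578,212])@np.array([[.9945,-.105],[.105,.9945]]).T
br=(I[:,0]>I[:,2]*1.35)&(I[:,0]<120)&(A[:,2]>34)&(A[:,2]<160)&(np.abs(g[:,0])<170)&(g[:,1]>-230)&(g[:,1]<70)
G=np.c_[g,A[:,2]][br]; print(len(G)); 
if len(G):
    print('pct',np.percentile(G,[1,10,50,90,99],axis=0)); r=cv2.minAreaRect(G[:,:2].astype(np.float32)); print(r)
    q=G-G.mean(0); print('normal',np.linalg.svd(q,full_matrices=False)[2][2])
arm=(A[:,0]>250)&(A[:,0]<700)&(A[:,1]>-150)&(A[:,1]<120)&(A[:,2]>20)&((I.max(1)-I.min(1))<60)
print('arm lowest',A[arm][np.argsort(A[arm][:,2])[:200:40]])
E
python3 st.py
```

```text
[532.431  47.759 102.661] [ 2.014 -0.006  3.04 ] [ 0.783  1.125 -0.587  1.881 -0.777  0.803  2.569] 8.85
1195
pct [[-128.135 -216.503   87.201]
 [-107.424 -177.054   91.774]
 [  -9.511 -148.508   99.832]
 [  40.692 -128.136  112.137]
 [  70.156  -13.373  151.737]]
((13.949615478515625, -73.31463623046875), (301.6305847167969, 177.01292419433594), 55.47954559326172)
normal [ 0.054 -0.069 -0.996]
arm lowest [[644.747 -43.622  20.   ]
 [671.568 -40.448  21.122]
 [687.549 -52.864  22.783]
 [484.363  98.042  87.21 ]
 [475.55   90.672  89.293]]
```

Request:
send_rows --series '[[0,[0,0,-0.4],[0,0,0]],[0,[0,0,-0.26],[0,0,0]],[0,[0,0,0],[0,0,0]],[0,[0.01,0.4,0],[0,0,0]],[0,[0.01,0.4,0],[0,0,0]],[0,[0,0,0],[0,0,0]]]'

```text
clock: 9.7
eef_pos: [533.6, 98.1, 67.0]
tool_rot: [2.009, -0.003, 3.043]
force: [-0.5, -0.1, -2.6]
width: 11.1
gripper_force: 59.5
```

```bash
python3 st.py; python3 - <<'E'
from h import *
d=cam('scene'); a=cv2.resize(d['img'][60:220,240:460],None,fx=3.5,fy=3.5,interpolation=cv2.INTER_CUBIC); cv2.imwrite('pics/s3.png',a[...,::-1])
E
```

```text
[533.615  98.129  66.965] [ 2.009 -0.003  3.043] [ 0.737  1.21  -0.637  1.911 -0.833  0.671  2.638] 9.7
1139
pct [[-132.138 -215.668   47.122]
 [-111.41  -130.73    55.143]
 [ -17.181 -100.278   63.94 ]
 [  35.467  -78.986   78.098]
 [  72.206   -3.867  153.718]]
((-14.527463912963867, -69.63192749023438), (319.6487731933594, 196.76934814453125), 58.7061653137207)
normal [ 0.074 -0.256 -0.964]
arm lowest [[696.728 -40.247  20.002]
 [692.113 -31.751  21.248]
 [697.716 -32.909  23.391]
 [542.955  50.267  51.235]
 [474.579 118.342  55.939]]
```

View pics/s3.png

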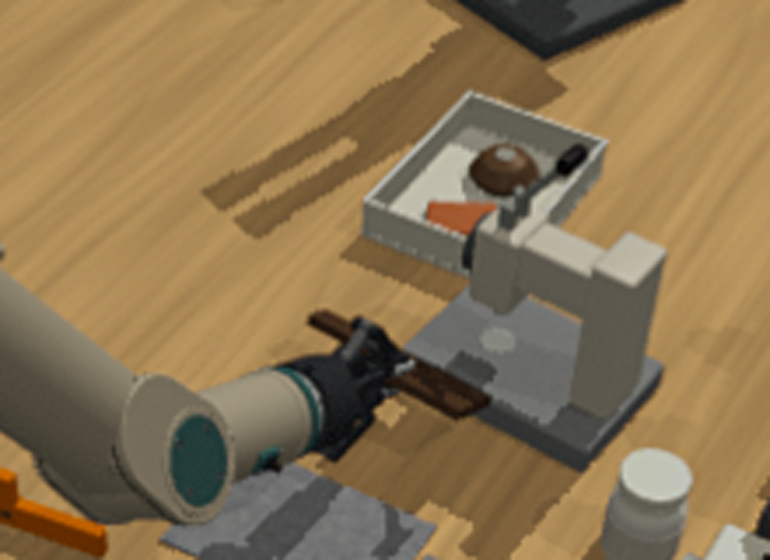

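```bash
python3 - <<'E'
from h import *
np.set_printoptions(suppress=True,precision=0)
d=cam('scene');P=cloud(d)
for u,v in((294,191),(294,200),(294,205),(294,207),(280,203),(270,200),(258,195),(310,185)): print(u,v,P[v,u],d['img'][v,u])
E
```

```text
294 191 [ 542. -205.  233.] [34 61 58]
294 200 [ 550. -218.  219.] [40 48 45]
294 205 [ 553. -223.  208.] [114 106  87]
294 207 [ 555. -227.  205.] [93 85 71]
280 203 [ 530. -246.  223.] [70 65 54]
270 200 [ 510. -258.  232.] [69 63 52]
258 195 [ 485. -269.  244.] [63 58 48]
310 185 [ 541. -137.  193.] [118 109  91]
```

Request:
send_rows --series '[[0,[0,0.35,-0.07],[0,0,0]],[0,[0,0.35,0],[0,0,0]],[0,[0,0.35,0],[0,0,0]],[0,[0,0.35,0],[0,0,0]],[0,[0,0.35,0],[0,0,0]],[0,[0,0,0],[0,0,0]]]'

```text
clock: 10.65
eef_pos: [533.9, 201.4, 61.0]
tool_rot: [2.011, -0.004, 3.04]
force: [-0.2, -0.4, -2.2]
width: 11.3
gripper_force: 59.5
```

```bash
python3 st.py; python3 lev.py
```

```text
[533.853 201.433  60.989] [ 2.011 -0.004  3.04 ] [ 0.65   1.288 -0.795  1.985 -0.988  0.422  2.722] 10.65
818
pct [[-144.055 -198.223   44.781]
 [-129.22   -68.042   49.793]
 [ -56.674    1.128   58.555]
 [  20.534   22.575  120.245]
 [  80.983   29.454  156.035]]
((-8.180374145507812, -94.27136993408203), (276.8560485839844, 251.4678192138672), 0.15759003162384033)
normal [-0.035  0.441  0.897]
arm lowest [[698.109 -30.978  20.007]
 [694.691 -42.502  21.021]
 [695.788 -55.974  23.005]
 [537.558 113.566  50.   ]
 [558.728  74.499 116.594]]
81 [622.3 207.7 256.7] [614.7 196.6 244.6] [630.3 222.4 264.3]
```

Request:
send_rows --series '[[0,[0,0,-0.05],[0,0,0]],[0,[0,0,-0.05],[0,0,0]],[0,[0,0,0],[0,0,0]]]'

```text
clock: 11.22
eef_pos: [534.6, 200.6, 55.4]
tool_rot: [2.011, -0.003, 3.039]
force: [0.2, -4.0, 4.4]
width: 10.9
gripper_force: 60.7
```

Request:
send_rows --series '[[0,[0,0,-0.04],[0,0,0]],[0,[0,0,0],[0,0,0]]]'

```text
clock: 11.48
eef_pos: [534.7, 201.5, 55.0]
tool_rot: [2.007, -0.002, 3.04]
force: [-1.5, -7.5, 9.8]
width: 11.1
gripper_force: 61.6
```

Request:
send_rows --series '[[20,[0,-0.02,0.05],[0,0,0]],[20,[0,0,0],[0,0,0]],[20,[0,0,0],[0,0,0]]]'

```text
clock: 11.85
eef_pos: [534.1, 199.5, 55.0]
tool_rot: [2.013, -0.004, 3.039]
force: [1.5, -1.9, 0.5]
width: 19.8
gripper_force: 0.6
```

Request:
send_rows --series '[[20,[-0.06,-0.5,0.24],[0,0,0]],[20,[-0.06,-0.6,0.28],[0,0,0]],[20,[-0.06,-0.6,0.28],[0,0,0]],[20,[0,0,0],[0,0,0]]]'

```text
clock: 12.35
eef_pos: [524.6, 94.6, 103.1]
tool_rot: [2.016, -0.001, 3.036]
force: [-0.5, 0.5, -0.3]
width: 20.2
gripper_force: 0.0
```

```bash
python3 st.py; python3 lev.py;  python3 - <<'E'
from h import *
d=cam('scene'); a=cv2.resize(d['img'][60:220,300:460],None,fx=3.5,fy=3.5,interpolation=cv2.INTER_CUBIC); cv2.imwrite('pics/s4.png',a[...,::-1])
E
```

```text
[524.566  94.61  103.131] [ 2.016 -0.001  3.036] [ 0.758  1.137 -0.653  1.958 -0.849  0.68   2.615] 12.35
1426
pct [[-142.267 -200.694   35.255]
 [-118.873  -32.365   39.014]
 [ -42.5     -2.978   42.57 ]
 [  17.711   19.395   47.634]
 [  58.823   26.495  153.329]]
((-7.45086669921875, -98.5614013671875), (274.47003173828125, 260.6029357910156), 0.29178330302238464)
normal [ 0.001 -0.364 -0.931]
arm lowest [[692.728 -38.606  20.014]
 [697.435 -23.905  21.001]
 [658.308 -52.219  23.227]
 [523.39   -3.464  86.658]
 [527.935  32.885  90.69 ]]
77 [622.3 207.5 256.6] [614.5 196.3 243. ] [630.6 225.9 264.4]
```

View pics/s4.png

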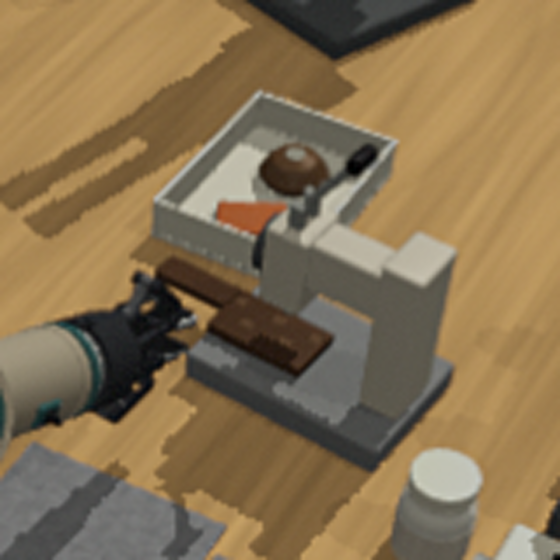

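Request:
send_rows --series '[[0,[0,-0.1,0.45],[-0.99,0.1,0]],[0,[0,0,0.45],[-0.99,0.1,0]],[0,[0,0,0.45],[-0.99,0.1,0]],[0,[0,0,0.45],[-0.99,0.1,0]],[0,[0,0,0.45],[-0.99,0.1,0]],[0,[0,0,0.45],[-0.99,0.1,0]],[0,[0,0,0.45],[-0.99,0.1,0]],[0,[0,0,0.45],[-0.99,0.1,0]]]'

```text
clock: 13.6
eef_pos: [522.4, 92.9, 319.6]
tool_rot: [2.71, -0.003, 3.04]
force: [0.2, 0.0, 0.3]
width: -0.0
gripper_force: 0.0
```

Request:
send_rows --series '[[0,[0.45,0,0],[-0.99,0.1,0]],[0,[0.45,0,0],[-0.99,0.1,0]],[0,[0.45,0,0],[-0.99,0.1,0]],[0,[0.45,0,0],[-0.99,0.1,0]],[0,[0.45,0,0],[-0.9,0.1,0]],[0,[0,0,0],[0,0,0]]]'

```text
clock: 14.35
eef_pos: [658.5, 95.8, 316.9]
tool_rot: [3.133, -0.004, 3.043]
force: [-0.7, -0.2, -0.9]
width: 0.1
gripper_force: 0.0
```

```bash
python3 st.py; python3 lev.py;  python3 - <<'E'
from h import *
np.set_printoptions(suppress=True,precision=1)
for n in('top','scene'):
    d=cam(n); P=cloud(d); I=d['img'].astype(int); g=(P[...,:2]-[578,212])@np.array([[.9945,-.105],[.105,.9945]]).T
    m=(I[...,0]>I[...,2]*1.35)&(I[...,0]<120)&(abs(P[...,2]-40)<8)&(abs(g[...,1])<50)&(g[...,0]>-170)&(g[...,0]<70)
    G=np.c_[g[m],P[m][:,2]]; 
    b=G[G[:,0]>-55]; t=G[(G[:,0]<-75)]
    for k in(b,t): print(n,len(k),np.percentile(k,[1,50,99],axis=0).tolist())
E
```

```text
[658.546  95.829 316.895] [ 3.133 -0.004  3.043] [-0.149  0.596 -0.059  1.375  0.025  1.172  1.265] 14.35
1259
pct [[-142.104  -33.801   34.599]
 [-118.032  -28.86    38.775]
 [ -41.855   -1.993   42.38 ]
 [  18.758   18.051   45.639]
 [  70.45    26.15   120.193]]
((-9.128799438476562, -3.790149688720703), (278.14605712890625, 66.23739624023438), 0.13402147591114044)
normal [ 0.103  0.263 -0.959]
arm lowest [[682.686 -49.166  20.01 ]
 [695.594 -50.04   20.79 ]
 [675.73  -30.848  22.722]
 [663.924  85.078 309.461]
 [669.537  87.85  319.468]]
1 [631.4 217.9 257. ] [631.4 217.9 257. ] [631.4 217.9 257. ]
top 342 [[-54.1175613787838, -33.164050586907614, 35.73617674832337], [-25.74458274163782, -14.512892908674107, 42.33479092289724], [31.37353237795231, 22.43353114999019, 46.781572575545056]]
top 142 [[-143.60716022807233, -4.353875830930403, 34.09541293238814], [-106.9784630170404, 3.5163831940036587, 41.916934846063896], [-76.09770205553401, 16.10142485265042, 46.49663572337707]]
scene 408 [[-54.637741049868595, -34.54994541578245, 33.80848849251424], [-9.478590970938818, -8.038045602613042, 41.94765163825707], [33.52006924299721, 24.736796267785696, 47.113465561981734]]
scene 164 [[-145.40121056058206, -6.551981651929209, 33.242011903102004], [-110.35040162053173, 7.440804526924879, 41.81834326945636], [-75.71886779223628, 29.749623060486197, 46.94263286778485]]
```

Request:
send_rows --series '[[0,[0.05,0.65,0],[0,0,0]],[0,[0.05,0.65,0],[0,0,0]],[0,[0,0.55,-0.2],[0,0,0]],[0,[0,0,-0.5],[0,0,0]],[0,[0,0,-0.45],[0,0,0]],[0,[0,0,0],[0,0,0]]]'

```text
clock: 15.4
eef_pos: [662.8, 201.3, 248.2]
tool_rot: [3.136, -0.005, 3.036]
force: [-0.4, -0.5, 0.4]
width: 0.1
gripper_force: 0.0
```

Request:
send_rows --series '[[0,[-0.25,0.02,0],[0,0,0]],[0,[-0.25,0.02,0],[0,0,0]],[0,[-0.25,0.02,0],[0,0,0]],[0,[-0.25,0.02,0],[0,0,0]],[0,[-0.25,0.02,0],[0,0,0]],[0,[-0.2,0.02,0],[0,0,0]],[0,[0,0,0],[0,0,0]]]'

```text
clock: 16.27
eef_pos: [577.2, 209.6, 251.3]
tool_rot: [3.133, 0.0, 3.037]
force: [-0.1, 0.6, 0.7]
width: 0.0
gripper_force: 0.1
```

Request:
send_rows --series '[[0,[-0.2,0.02,0],[0,0,0]],[0,[-0.1,0,0],[0,0,0]],[0,[0,0,0],[0,0,0]]]'

```text
clock: 16.65
eef_pos: [558.9, 210.4, 250.0]
tool_rot: [3.135, -0.002, 3.037]
force: [1.6, -2.0, -0.1]
width: 0.0
gripper_force: 1.0
```

Request:
send_rows --series '[[0,[-0.1,0,0],[0,0,0]],[0,[-0.05,0,0],[0,0,0]],[0,[0,0,0],[0,0,0]]]'

```text
clock: 17.02
eef_pos: [553.3, 208.7, 251.2]
tool_rot: [3.135, 0.005, 3.035]
force: [7.1, -5.4, 2.4]
width: -0.0
gripper_force: 3.5
```

Request:
send_rows --series '[[0,[-0.05,0.03,0],[0,0,0]],[0,[-0.05,0,0],[0,0,0]],[0,[0,0,0],[0,0,0]]]'

```text
clock: 17.4
eef_pos: [550.5, 208.5, 251.5]
tool_rot: [3.136, 0.011, 3.033]
force: [14.0, -7.9, 0.0]
width: -0.1
gripper_force: 13.7
```

Request:
send_rows --series '[[0,[0.4,0,0.1],[0,0,0]],[0,[0.3,0,0.5],[0,0,0]],[0,[0,-0.7,0.6],[0,0,0]],[0,[0,-0.9,0],[0,0,0]],[0,[0,-0.9,0],[0,0,0]],[0,[0,-0.9,0],[0,0,0]],[0,[0,0,0],[0,0,0]]]'

```text
clock: 18.27
eef_pos: [585.2, 3.3, 321.7]
tool_rot: [3.136, -0.003, 3.029]
force: [0.4, 0.8, -0.4]
width: 0.0
gripper_force: 0.0
```

```bash
python3 lev.py;  python3 - <<'E'
from h import *
s=sensors.read_state(); print(s['eef_pos'],s['force'])
d=cam('scene'); a=cv2.resize(d['img'][70:210,330:460],None,fx=4,fy=4,interpolation=cv2.INTER_CUBIC)
t=cam('top'); b=cv2.resize(t['img'][130:240,160:250],None,fx=2.5,fy=2.5,interpolation=cv2.INTER_CUBIC)
c=np.zeros((560,760,3),np.uint8); c[:,:520]=a; c[:275,530:755]=b; cv2.imwrite('pics/s5.png',c[...,::-1])
E
```

```text
44 [539.3 217.  257.2] [532.2 204.6 245.4] [545.8 235.1 262.8]
[585.63455303   9.54777201 321.78549547] [ 0.68166248  0.2161851  -0.38474403]
```

View pics/s5.png

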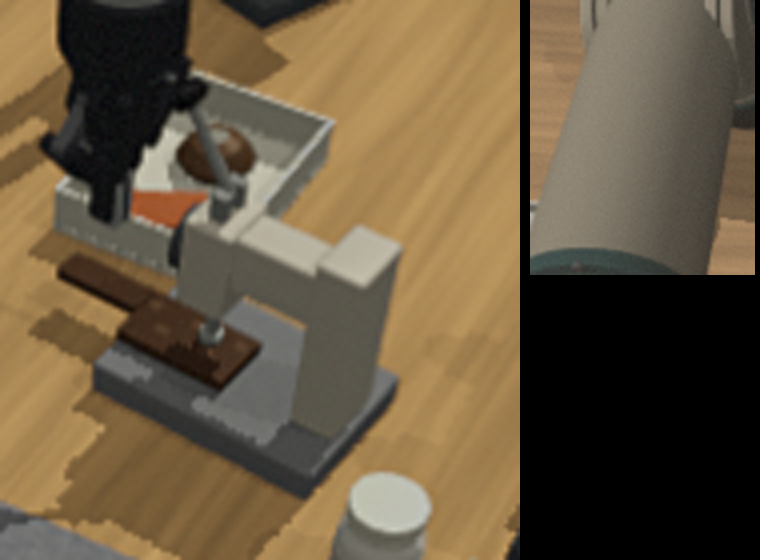

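Request:
send_rows --series '[[0,[0,-0.9,0],[0,0,0]],[0,[0,-0.9,0],[0,0,0]],[0,[0,-0.9,0],[0,0,0]],[0,[0,-0.9,0],[0,0,0]],[0,[0,0,0],[0,0,0]]]'

```text
clock: 19.1
eef_pos: [585.6, -211.6, 321.6]
tool_rot: [3.136, -0.002, 3.031]
force: [0.3, 0.8, 1.0]
width: -0.3
gripper_force: 0.0
```

```bash
python3 lev.py; python3 - <<'E'
from h import *
np.set_printoptions(suppress=True,precision=1)
for n in('top','scene'):
    d=cam(n); P=cloud(d); I=d['img'].astype(int); m=(d['depth']>0)&(abs(P[...,0]-578)<80)&(abs(P[...,1]-212)<35)&(P[...,2]>235)&(P[...,2]<285)&(I.sum(-1)<150)
    k=P[m]; print(n,m.sum(),k.mean(0),np.percentile(k,[5,95],axis=0).tolist())
E
```

```text
78 [536.8 215.5 257.8] [526.3 205.7 243.5] [545.8 235.3 264.6]
top 23 [534.6 214.1 259.5] [[529.7559393870335, 206.45990697365906, 256.2574198721123], [540.8661025970956, 227.1873978021565, 263.8923496935419]]
scene 52 [537.9 215.9 257. ] [[528.8880715158165, 205.36362336693264, 250.10431303375515], [544.1212500128997, 230.37514464756913, 262.7296658711361]]
```

```bash
python3 -c "
from h import *
print(ctrl.finish_job())"
```

```text
the job is handed in; nothing more can be done
None
```

The job is handed in, but the judge gave no verdict. By my measurements the blade lies flat on the gauge base, the lever is down to about 0.07 rad or less, and the foot rests on the broad part about 25 mm in from the nearest edge. The arm has been moved clear, and I saw nothing else disturbed.

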